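# Index a hub in the drill jig: draw the pin, turn, let it drop

## Robot

A 6-joint arm with a two-finger parallel gripper is mounted at the origin on a cart in front of the work surface, level with it; the furniture and walls round the work are solid. World frame = base frame: x ahead of the robot, y to its left, z up, the work surface at z = 0. Lengths are in mm, angles in rad, forces in N, time in s.
With the tool pointing down it reaches from about 350 to 875 mm from the base axis. Payload 4.2 kg.
Tool frame: the origin (TCP) lies between the finger pads; the fingertips stand 14 mm ahead of it and the grasp point (between the pads) lies 5 mm behind it; z points along the fingers, y is the line along which they close (so a half turn about z gives the same grasp; the last joint's range is limited). The gripper opens to 85 mm and grips with 20 to 120 N. Pads are 22 mm wide; open, the fingers measure 114 mm over their backs; the gripper's body (76 mm by 85 mm) begins 54 mm behind the grasp point. The pads swing forward as they close: fully open they stand 13 mm farther back than shut.
Start: joints at [1.416, 0.385, 0.008, 0, -1.194, -0.259], TCP at [251.274, 572.242, 245.312] pointing down, gripper open.
Joint ranges: [-3.14, 3.14], [-1.21, 2.06], [-1.07, 1.41], [-3.16, 2.05], [-2.99, -0.16], [-3.1, 3.1]. Speed limits (rad/s): [2.79, 2.79, 3.14, 3.14, 3.14, 3.14].

## Interface

Orientations are given as a unit quaternion [x, y, z, w].
In Python, from bench import * gives the robot as it stands.
- The arm moves only by the tool carry_out, never from a script. Its argument "motion" is a list of rows, each a list of 7 numbers: the turn, a rotation vector about the tool's x, y, z in rad, then the shift along the tool's x, y, z in mm, then the opening, from -1 (shut) to 1 (fully open), so that 0 is half open. A call has 1 to 5 rows; each row is the pose to reach, as a shift and turn from the pose commanded when the call began, along the tool's axes at that moment; what a row does not reach only later rows make up. A row lasts 1/8 s, in which the tool goes at most 62.5 mm and 10.7 degrees, less where a joint would pass 70% of its speed; a pose out of reach is approached as far as the arm can. A call with a gripper value outside its range is refused whole. The fingers move at their own pace and stop on an object; the grip force is fixed at half the most. Time passes only in rows, so rows that repeat a pose let the fingers close. It gives the time, the measured TCP pose, the force, the opening and the grip force at its end, in the units of the state.
- read_state(): the state, without advancing time (a new reading comes with each control period).
- get_image(name): name is "scene" or "top"; returns a dict with "color" (480x640x3 uint8, blue, green, red), "mtx" (3x3 intrinsics, pixels), "position" and "orientation" of the camera in the world. Camera axes: x right, y down, z forward; pixel columns grow to the right and rows downward; lengths in mm; the calibration is good to about 2 mm. A picture is of the moment at which its call begins. There is no depth.
- job_done(): hands the job in; it is judged then, once.
The state is a dict: "clock": time; "joints": joint angles; "joint_vel": joint speeds; "joint_efforts": joint torques, N m; "position": TCP position; "ee_rot": TCP orientation; "contact_force": force on the tool from outside, world axes, zero at the start; "wrist_torque": the same for the moment, N m; "gripper_width": finger opening in mm; "grasp_force": force on a finger pad.
Only numpy, scipy, OpenCV 4.12 (cv2) and the standard library are available. Lean on these libraries where they do the work, as an engineer would, in place of code of your own. Each camera call takes 0.05 s, during which the arm holds its last target. There are 200 camera calls.

## Task

Bring the aluminium hub in the drill jig round to its next drilling position: pull the black T-handle out along its leaning axis and twist it clockwise so that the index pin stays parked, turn the hub clockwise (seen from above) off its present index hole, then untwist the handle so that the spring pin can come down again. The angle of the next hole is not known, so feel for it: bring the hub slowly on round until the pin drops fully home in the first hole met. Leave the hub locked there with the handle untwisted, and leave the other things on the desk where they are.

Things in the scene. Friction and masses are not known exactly. Their poses are not given: they have to be found in the camera images.
- jig: Indexing drill jig bolted to the desk: dark steel bed 240 x 220 x 12 mm, grey pedestal, bevelled steel dial 170 mm in diameter with an aluminium hub on it. Origin: on the vertical dial axis at desk height; z up; -x is the jig's front, turned roughly to the robot, where the index plunger leans out. Only hub and T-handle rise above 120 mm.
- bush_nose (a point): Tip of the steel drill bush that points at the hub from the jig's +y side, 6 mm off the barrel, axis level, 103 mm above the desk; its grey post is 120 mm high, 104 mm from the dial axis. Fixed. The hub's next hole will be drilled here.
- dial (a joint): Turn of dial and hub about the vertical axis, rad, about 0 at the start; clockwise seen from above is negative. 0.15 N m of friction, 0.3 while the pin rubs. Index holes (15 mm wide, radius 67.5 mm in the bevel) are uneven: the first one clockwise is 0.78 to 1.17 rad from the present one, the second 0.65 rad or more further; no other. Pin home: 0.022 rad of play. Stops at 0.5 and -2.6.
- pin (a joint): Draw of the spring index pin (12 mm thick, round nose) along its leaning axis, m: 0 = home in a hole, 0.011 = nose resting on the plain bevel between holes, 0.014 = parked, 0.022 = end of travel. The spring pulls home with 4.5 N at 0 and 10 N at 0.020. Released over the bevel it rides there and drops by itself when a hole comes under it; then the dial is blocked.
- tee (a joint): Twist of the T-handle about the pin's axis, rad, positive clockwise seen from the handle's end. At 0 (play 0.14) its cross bar lies in a deep slot of the collar. Drawn 0.0165 or more (best 0.018 to 0.020) it can be twisted; at 1.05 (60 degrees) let it down 3 mm into a shallow notch, where it stays parked. To free the pin draw to 0.018 again, twist back to 0, let go.
- tee_grip (a point): Centre of the T-handle's grip bar: black plastic, 74 mm long, 16 wide, 18 deep along the axis. Site z: outwards along the pin's axis, leaning 35 degrees from vertical to the jig's -x; y: along the bar, level at the start. Pin home: 125 mm above the desk, 113 mm in front of the dial axis. Moves with the handle. Pinch across the 16 mm, coming along the axis.
- collar (a point): Centre of the upper rim of the plunger's notched steel collar (38 mm in diameter), on the pin's axis, 30 mm below tee_grip when the pin is home; z axis along the pin's axis, outwards. Fixed to the jig.
- hub_top (a point): Centre of the hub's top face, on the dial axis, 166 mm above the desk. The barrel is 48 mm in diameter, plain and round for 70 mm below; pinch it from above just under the top face and turn it about the axis. A washer, nut and stud stand 19 mm high on the top face within 17 mm of the axis.
- cup_stack_a: Stack of clear plastic cups standing upright on the black mat, to the right of the jig; 92 mm in diameter, 161 mm high, light. Origin at the centre of its foot. To be left alone.
- pliers: Combination pliers with blue grips lying on the black mat at the right, 60 x 169 x 18 mm. To be left alone.
- screwdriver_a: Screwdriver with a red handle lying on the black mat at the right, 204 mm long. To be left alone.
- phone_dock: Black keypad terminal lying at the left of the desk, 120 x 64 x 24 mm. To be left alone.
- pack_b: Small white pack, 56 x 85 x 29 mm, lying behind and to the right of the jig. To be left alone.

How it is judged:
By the outcome, as a careful person would: the job done as asked, in the order asked, and still so for the second after the job is handed in, with the robot touching nothing.
It also fails if it takes over 72 s, if anything falls off the work surface, if the arm or the gripper's body presses on something with over 40 N, if the wrist force passes 120 N, or if a joint passes its speed limit or range.

## Working session

There is one attempt and no reset: what is moved stays moved. The work goes in short steps, Python scripts to look and compute and a tool call to move; the robot and the scene stay as the last step left them, time stands still between calls to the robot, and variables do not carry over. Pictures are saved under pics/ and viewed, at most 10 in all, crops included, and the job is handed in when it is done.

Besides the shell and the picture viewer there is one more tool, called after "Emit:" in YAML: its name, and indented under it one key for each argument. carry_out: Moves the arm, as the interface text tells. Its arguments: {"type":"object","properties":{"motion":{"type":"array"}},"required":["motion"]}

```bash
ls; mkdir -p pics
python3 - <<'E'
from bench import *
import cv2
for n in ("scene","top"):
    d=get_image(n); cv2.imwrite(f"pics/{n}0.png",d["color"]); print(n,d["mtx"],d["position"],d["orientation"])
s=read_state(); print(s)
E
```

```text
pics
scene [[540.5605172    0.         319.52018115]
 [  0.         540.5605172  249.6809016 ]
 [  0.           0.           1.        ]] [-208.83514884 -584.4227489  1128.92716501] [ 0.84681733 -0.36831296  0.16366703 -0.34707214]
top [[514.52774968   0.         314.88702103]
 [  0.         514.52774968 238.41518728]
 [  0.           0.           1.        ]] [ 434.93436854  102.7769983  1622.38862925] [ 0.71275498 -0.70082308  0.02186944 -0.01868327]
{'clock': 0.1, 'joints': array([ 1.41559597e+00,  3.85454469e-01,  6.79006534e-03, -3.83033374e-04,
       -1.19398995e+00, -2.58577980e-01]), 'joint_vel': array([ 0.00059618, -0.00241555,  0.00239663,  0.00278659, -0.00061608,
        0.00042644]), 'joint_efforts': array([-7.44854060e-04, -3.93315196e+01,  1.88931370e+01,  4.19804424e+00,
       -2.56199790e-03,  5.02964070e-06]), 'position': array([251.10763706, 571.81807501, 244.36465136]), 'ee_rot': array([ 9.78659715e-01, -2.05485443e-01, -1.29779257e-04,  9.36969197e-04]), 'contact_force': array([ 0.55627058, -0.32976251, -0.71584395]), 'wrist_torque': array([ 0.05290929, -0.02921735,  0.01846017]), 'grasp_force': 0.0, 'gripper_width': 85.72842998792177}
```

View pics/scene0.png

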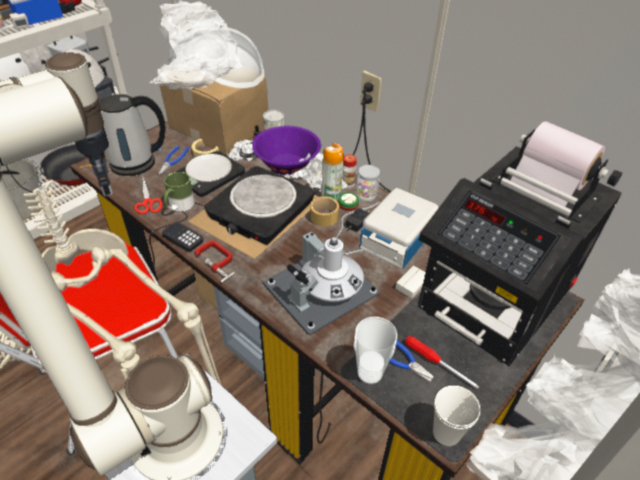

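View pics/top0.png

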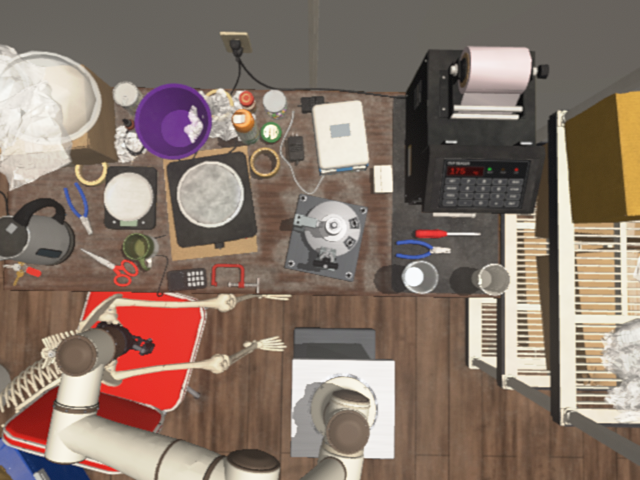

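The jig's dial is at about (333,225) in the top view and (332,265) in the scene view. The T-handle is at about (328,263) in top and (297,275) in scene. I'll zoom in on both.

Run:
```python
import cv2,numpy as np
a=cv2.imread("pics/top0.png")[185:285,275:375]; b=cv2.imread("pics/scene0.png")[225:335,255:385]
a=cv2.resize(a,(400,400),interpolation=2); b=cv2.resize(b,(400,338),interpolation=2)
c=np.zeros((400,800,3),np.uint8); c[:,:400]=a; c[:338,400:]=b; cv2.imwrite("pics/crop0.png",c)
```

```text
(no output)
```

View pics/crop0.png

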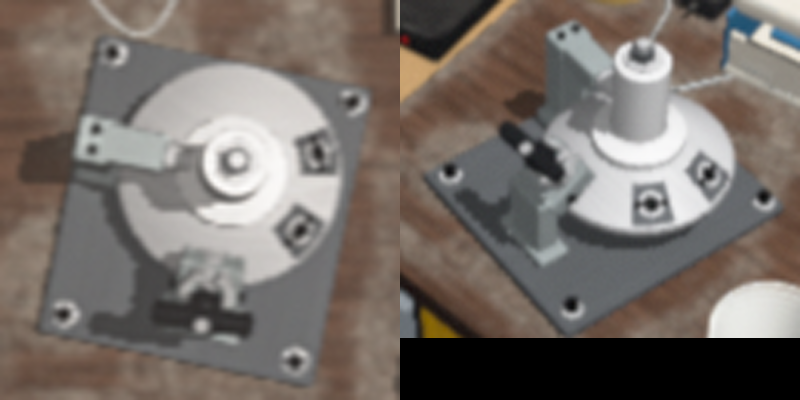

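The crop shows the four bed screws at crop-left pixels (112,52), (352,102), (63,313) and (294,361). The hub top is at (238,160), the T-bar centre at about (203,316), and the next hole clockwise at (298,230). In the right half the hub top is at about (642,60) and the T-bar runs from (510,130) to (562,172).

```bash
cat > h.py <<'E'
from bench import *
import numpy as np, cv2
from scipy.spatial.transform import Rotation as R
CAM={}
def cam(n):
    d=get_image(n); return d
def ray(d,u,v):
    r=R.from_quat(d["orientation"]).apply(np.linalg.solve(d["mtx"],[u,v,1.])); return np.array(d["position"]),r
def onz(d,u,v,z):
    p,r=ray(d,u,v); return p+r*(z-p[2])/r[2]
def proj(d,P):
    c=R.from_quat(d["orientation"]).inv().apply(np.atleast_2d(P)-d["position"]); q=c@d["mtx"].T; return q[:,:2]/q[:,2:]
E
python3 - <<'E'
from h import *
t=cam("top"); s=cam("scene")
f=lambda u,v:(275+(u+.5)/4-.5,185+(v+.5)/4-.5)
g=lambda u,v:(255+(u-400+.5)*130/400-.5,225+(v+.5)*110/338-.5)
S=np.array([onz(t,*f(*p),14)[:2] for p in [(112,52),(352,102),(63,313),(294,361)]])
print(S, S.mean(0))
for a,b in((0,1),(2,3),(2,0),(3,1)):
    d=S[b]-S[a]; print(np.linalg.norm(d),np.degrees(np.arctan2(d[1],d[0])))
S2=np.array([onz(s,*g(*p),14)[:2] for p in [(450,172),(571,306),(764,197)]]);print("scene screws FL,FR,BR",S2)
print("hub top, scene",onz(t,*f(238,160),185),onz(s,*g(644,48),185))
print("tee",onz(t,*f(203,315),130),onz(s,*g(537,150),130))
print("tee ends",onz(t,*f(155,308),130),onz(t,*f(251,323),130))
print("hole",onz(t,*f(298,230),75),onz(s,*g(652,204),75)); print("hole2",onz(t,*f(317,153),75))
print("post",onz(t,*f(95,140),120))
E
```

```text
[[655.17266059 137.0110297 ]
 [618.93805408 -52.20591633]
 [449.57031703 171.53360686]
 [415.20763892  -9.27691702]] [534.72216765  61.7654508 ]
192.65513066748875 -100.84076529381737
184.04683967229974 -100.76062133847962
208.48053149280378 -9.531590161299942
208.20418114388232 -11.898994797185958
scene screws FL,FR,BR [[451.35892089 169.21968419]
 [416.73330079 -11.93095918]
 [622.55090149 -53.89689158]]
hub top, scene [557.15423304  43.71883447 185.        ] [554.0278035   37.07232346 185.        ]
tee [448.76982289  65.16981988 130.        ] [448.08221879  56.93766263 130.        ]
tee ends [453.25092197 100.02094487 130.        ] [443.56615316  30.3138657  130.        ]
hole [514.40788539  -6.75697273  75.        ] [506.36491257 -19.76289763  75.        ]
hole2 [572.82972806 -20.34693191  75.        ]
post [575.58064567 146.03170312 120.        ]
```

```bash
cat >> h.py <<'E'
AX=np.array([558.,43.5]); YAW=np.radians(-10.8)
RJ=R.from_euler('z',YAW)
def J(p): return RJ.apply(p)+np.array([AX[0],AX[1],0])
E
python3 - <<'E'
from h import *
o=np.zeros((400,800,3),np.uint8)
th=np.linspace(0,2*np.pi,60)
a=np.array([-np.sin(.611),0,np.cos(.611)]); b=np.array([np.cos(.611),0,np.sin(.611)]); y=np.array([0,1,0]); G=np.array([-113,0,125])
cur=[np.c_[24*np.cos(th),24*np.sin(th),166+0*th],np.c_[85*np.cos(th),85*np.sin(th),70+0*th],
 np.array([G+9*a+i*8*b+j*37*y for i,j in((1,1),(1,-1),(-1,-1),(-1,1),(1,1))]),
 np.array([[0,0,185.],[0,0,166]])]
for k,(n,x0,y0) in enumerate((("top",275,175),("scene",255,220))):
    d=cam(n); c=cv2.resize(d["color"][y0:y0+110,x0:x0+110],(800//2,400),interpolation=2)
    m=400/110
    for q in cur:
        p=(proj(d,J(q))-[x0,y0]+.5)*m-.5
        cv2.polylines(c,[np.int32(np.round(p*8))],False,(0,255,0),1,cv2.LINE_AA,3)
    o[:,k*400:k*400+400]=c
cv2.imwrite("pics/ov.png",o)
E
```

```text
(no output)
```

View pics/ov.png

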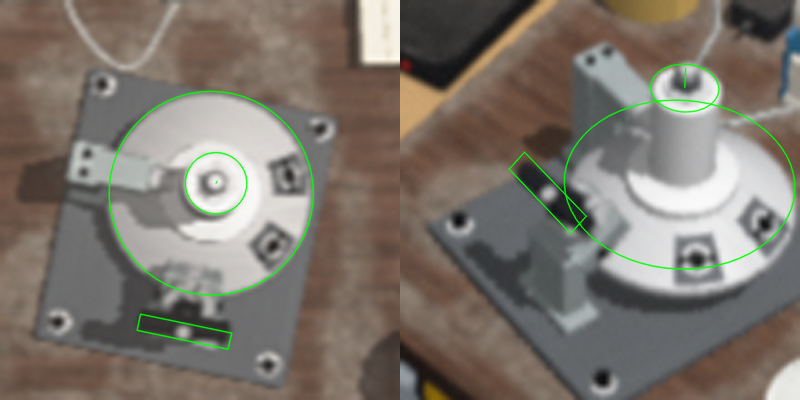

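The overlay fits the hub in both views, and the T-bar fits to within about 3 mm. Next I compute the move to the pre-grasp pose.

```bash
cat >> h.py <<'E'
A=np.array([-np.sin(np.radians(35)),0,np.cos(np.radians(35))])
G=np.array([-113.,0,125])
def Rtee(twist=0):
    x=np.array([0,-1.,0]); z=-A; y=np.cross(z,x)
    return RJ*R.from_matrix(np.c_[x,y,z])*R.from_rotvec([0,0,twist])
def Ptee(off,draw=0): return J(G+(off-5+draw)*A)   # off: grasp point outward of bar centre
def Rhub(ang):  # tool down, tool y heading ang in jig frame
    c,s=np.cos(ang),np.sin(ang); y=np.array([c,s,0]); z=np.array([0,0,-1.]); return RJ*R.from_matrix(np.c_[np.cross(y,z),y,z])
def Phub(below): return J(np.array([0,0,166-below-5.]))
def delta(P,Q):
    s=read_state(); q=R.from_quat(s["ee_rot"])
    print("t %.2f"%s["clock"],"P",np.round(s["position"],1),"F",np.round(s["contact_force"],1),"T",np.round(s["wrist_torque"],2),"w %.1f g %.1f"%(s["gripper_width"],s["grasp_force"]),"j",np.round(s["joints"],2))
    print("rot",np.round((q.inv()*Q).as_rotvec(),3),"shift",np.round(q.inv().apply(P-s["position"]),1))
E
python3 - <<'E'
from h import *
delta(Ptee(90),Rtee())
E
```

```text
t 0.30 P [251.2 572.1 244.9] F [-1.2 -0.5  0.8] T [ 0.01  0.04 -0.  ] w 85.2 g 0.0 j [ 1.42  0.39  0.01 -0.   -1.19 -0.26]
rot [0.515 0.41  1.301] shift [335.8 396.7  50.6]
```

Emit:
carry_out:
  motion:
    - [0.05,0.04,0.13,34,40,-6,1]
    - [0.1,0.08,0.26,67,80,-12,1]
    - [0.15,0.12,0.39,100,120,-12,1]
    - [0.2,0.16,0.52,134,159,-10,1]
    - [0.26,0.2,0.65,168,198,0,1]

```text
clock: 0.92
position: [325.9, 322.4, 246.1]
ee_rot: [0.848, -0.505, 0.122, -0.106]
contact_force: [0.9, -0.7, 0.1]
gripper_width: 85.6
grasp_force: 0.0
```

```bash
python3 -c "
from h import *
delta(Ptee(90),Rtee())"
```

```text
t 0.93 P [325.9 322.4 246.1] F [ 0.9 -0.7  0.1] T [-0.2   0.54 -0.03] w 85.6 g 0.0 j [ 1.3  -0.02 -0.69  0.41 -0.8  -1.08]
rot [0.256 0.212 0.644] shift [247.9  71.2  57.6]
```

Emit:
carry_out:
  motion:
    - [0.05,0.04,0.13,50,14,10,1]
    - [0.1,0.08,0.26,99,28,20,1]
    - [0.15,0.13,0.39,149,43,32,0.5]
    - [0.2,0.17,0.52,198,57,46,0.2]
    - [0.256,0.212,0.644,248,71,58,0.2]

```text
clock: 1.55
position: [418.0, 84.2, 231.1]
ee_rot: [-0.611, 0.74, -0.222, 0.175]
contact_force: [0.4, 1.1, 0.0]
gripper_width: 50.9
grasp_force: 0.0
```

```bash
python3 -c "
from h import *
delta(Ptee(90),Rtee()); delta(Ptee(2),Rtee())"
```

```text
t 1.55 P [418.   84.2 231.1] F [0.4 1.1 0. ] T [0.22 1.03 0.03] w 50.9 g 0.0 j [ 0.69 -0.15 -1.07  1.05 -0.51 -1.78]
rot [ 0.037 -0.013  0.002] shift [13.4 33.7 21.8]
t 1.55 P [418.   84.2 231.1] F [0.4 1.1 0. ] T [0.22 1.03 0.03] w 50.9 g 0.0 j [ 0.69 -0.15 -1.07  1.05 -0.51 -1.78]
rot [ 0.037 -0.013  0.002] shift [ 12.3  30.5 109.7]
```

Emit:
carry_out:
  motion:
    - [0.01,0,0,5,13,20,0.2]
    - [0.02,-0.01,0,10,25,40,0.2]
    - [0.037,-0.013,0,13,32,60,0.2]
    - [0.037,-0.013,0,13,32,60,0.2]

```text
clock: 2.05
position: [447.8, 84.3, 205.7]
ee_rot: [-0.613, 0.741, -0.218, 0.166]
contact_force: [0.3, 0.1, -0.1]
gripper_width: 51.1
grasp_force: 0.0
```

```bash
python3 -c "
from h import *
delta(Ptee(2),Rtee())"
```

```text
t 2.05 P [447.8  84.3 205.7] F [ 0.3  0.1 -0.1] T [ 0.19  1.1  -0.03] w 51.1 g 0.0 j [ 0.54 -0.06 -1.07  1.24 -0.4  -1.85]
rot [ 0.056 -0.022  0.007] shift [17.6 40.  73.5]
```

```bash
cat > kin.py <<'E'
from h import *
from scipy.optimize import least_squares
def fk(p,q,s4=1,s6=-1):
    h,L1,L2,a3,e1,e2,Lt=p
    rz=R.from_euler('z',q[0]); r2=rz*R.from_euler('y',q[1]); r3=rz*R.from_euler('y',q[1]-q[2])
    r4=r3*R.from_rotvec([s4*q[3],0,0]); r5=r4*R.from_euler('y',-q[4]); r6=r5*R.from_rotvec([s6*q[5],0,0])
    P=np.array([0,0,h])+rz.apply([0,e1,0])+r2.apply([0,0,L1])+r3.apply([L2,0,a3])+r4.apply([0,e2,0])+r5.apply([Lt,0,0])
    return P,r6*M
M=R.identity()
D=[([1.4156,.38545,.0068,-.0004,-1.194,-.2586],[251.2,572.1,244.9],[.97866,-.20549,-.00013,.00094]),
([1.3,-.02,-.69,.41,-.8,-1.08],[325.9,322.4,246.1],[.848,-.505,.122,-.106]),
([.69,-.15,-1.07,1.05,-.51,-1.78],[418,84.2,231.1],[-.611,.74,-.222,.175]),
([.54,-.06,-1.07,1.24,-.4,-1.85],[447.8,84.3,205.7],[-.613,.741,-.218,.166])]
def fixM(s4,s6):
    global M
    M=R.identity(); M=fk([0]*7,D[0][0],s4,s6)[1].inv()*R.from_quat(D[0][2])
    return [ (fk([0]*7,q,s4,s6)[1].inv()*R.from_quat(o)).magnitude() for q,_,o in D]
fixM(1,-1)
E
python3 - <<'E'
from kin import *
import kin
for s4 in(1,-1):
  for s6 in (1,-1):
    m=fixM(s4,s6); f=lambda p:np.concatenate([fk(p,q,s4,s6)[0]-P for q,P,_ in D]+[.05*(p-[200,400,400,0,-80,-80,250])])
    r=least_squares(f,[200,400,400,0,-80,-80,250]); print(s4,s6,np.round(m,3),np.round(r.x),np.round(r.fun[:12],1))
E
```

```text
1 1 [0.    1.188 1.355 1.061] [-106.  619.  346.  126. -323.  125.  189.] [ 37.5  -9.3  23.4 -71.7  16.1  11.  -19.8  10.1 -16.9  27.2 -47.6 -16.7]
1 -1 [0.    0.824 2.098 2.469] [-106.  619.  346.  126. -323.  125.  189.] [ 37.5  -9.3  23.4 -71.7  16.1  11.  -19.8  10.1 -16.9  27.2 -47.6 -16.7]
-1 1 [0.    1.639 3.047 3.091] [ 173.  559.  425.   -3.   -1. -158.  285.] [-0.2 -0.8  1.2  0.7  0.7 -1.2  0.6  0.7 -1.9 -1.  -0.5  2. ]
-1 -1 [0.    0.004 0.005 0.011] [ 173.  559.  425.   -3.   -1. -158.  285.] [-0.2 -0.8  1.2  0.7  0.7 -1.2  0.6  0.7 -1.9 -1.  -0.5  2. ]
```

```bash
cat >> kin.py <<'E'
PR=[173.,559,425,-3,-1,-158,285]
fixM(-1,-1)
LO=np.array([-3.14,-1.21,-1.07,-3.16,-2.99,-3.1])+.01; HI=np.array([3.14,2.06,1.41,2.05,-.16,3.1])-.01
def ik(P,Q,q0):
    def f(q):
        p,r=fk(PR,q,-1,-1); return np.r_[(p-P)/100,(r.inv()*Q).as_rotvec()]
    r=least_squares(f,np.clip(q0,LO+1e-3,HI-1e-3),bounds=(LO,HI),max_nfev=100); return r.x,r.fun
def allik(P,Q,n=60,seed=0):
    g=np.random.default_rng(seed); out=[]
    for _ in range(n):
        q,e=ik(P,Q,g.uniform(LO,HI))
        if np.abs(e).max()<.005 and not any(np.abs(q-o).max()<.05 for o in out): out.append(q)
    return out
E
python3 - <<'E'
from kin import *
for nm,P,Q in (("grip",Ptee(0),Rtee()),("grip flip",Ptee(0),Rtee(np.pi)),("drawn",Ptee(0,20),Rtee()),("drawn flip",Ptee(0,20),Rtee(np.pi)),("drawn tw",Ptee(0,20),Rtee(1.05)),("off60 flip",Ptee(60),Rtee(np.pi)),("off60",Ptee(60),Rtee())):
    print(nm); [print("  ",np.round(q,2)) for q in allik(P,Q)]
q=read_state()["joints"]
E
```

```text
grip
grip flip
drawn
drawn flip
drawn tw
off60 flip
off60
```

```bash
cat >> kin.py <<'E'
def RG(tw,flip,beta,gam): # grasp lean beta about closing axis, gam about bar; twist about pin axis
    return Rtee(tw)*R.from_euler('z',np.pi*flip)*R.from_euler('y',beta)*R.from_euler('x',gam)
def PG(off,draw,tw,flip,beta,gam):
    Q=RG(tw,flip,beta,gam); g=J(G+draw*A); return g+Q.apply([0,0,5-off]),Q
E
time python3 - <<'E'
from kin import *
from concurrent.futures import ProcessPoolExecutor as E
def run(k):
    fl,b,g=k; r=[]
    for st in ((0,0,0),(0,20,0),(0,20,1.05),(50,0,0)):
        s=allik(*PG(*st,fl,np.radians(b),np.radians(g)),n=14); r.append(len(s))
    return k,r
K=[(f,b,g) for f in(0,1) for b in range(-60,61,15) for g in(-20,-10,0,10,20)]
with E() as ex:
    for k,r in ex.map(run,K):
        if r[0] or r[1]: print(k,r)
E
```

```text
(0, -60, -20) [1, 1, 1, 1]
(0, -60, -10) [1, 1, 1, 1]
(0, -60, 0) [1, 1, 0, 1]
(0, -60, 10) [1, 1, 0, 1]
(0, -60, 20) [1, 1, 0, 1]
(0, -45, -20) [1, 1, 1, 1]
(0, -45, -10) [1, 1, 1, 1]
(0, -45, 0) [1, 1, 0, 1]
(0, -45, 10) [1, 1, 0, 1]
(0, -45, 20) [1, 1, 0, 1]
(0, -30, -20) [1, 1, 1, 1]
(0, -30, -10) [1, 1, 1, 1]
(0, -30, 0) [1, 1, 0, 1]
(0, -30, 10) [1, 1, 0, 1]
(0, -30, 20) [1, 1, 0, 1]
(0, -15, -20) [1, 1, 1, 1]
(0, -15, 10) [1, 0, 0, 0]
(0, -15, 20) [1, 1, 0, 1]
(0, 0, -20) [1, 1, 0, 1]
(0, 0, 10) [1, 1, 0, 1]
(0, 15, -20) [1, 1, 1, 1]
(0, 15, -10) [1, 1, 1, 1]
(0, 30, -20) [1, 1, 1, 1]
(0, 30, -10) [1, 1, 1, 1]
(0, 30, 0) [1, 1, 1, 1]
(0, 45, -20) [1, 1, 1, 1]
(0, 45, -10) [1, 1, 1, 1]
(0, 45, 0) [1, 1, 1, 1]
(0, 45, 10) [1, 1, 1, 1]
(0, 60, -20) [1, 1, 1, 1]
(0, 60, -10) [1, 1, 1, 1]
(0, 60, 0) [1, 1, 1, 1]
(0, 60, 10) [1, 1, 1, 1]
(0, 60, 20) [1, 1, 1, 1]
(1, -60, -20) [1, 1, 1, 1]
(1, -60, -10) [1, 1, 1, 1]
(1, -60, 0) [1, 1, 1, 1]
(1, -60, 10) [1, 1, 1, 1]
(1, -60, 20) [1, 1, 1, 1]
(1, -45, -10) [1, 1, 1, 1]
(1, -45, 0) [1, 1, 1, 1]
(1, -45, 10) [1, 1, 1, 1]
(1, -45, 20) [1, 1, 1, 1]
(1, -30, 0) [1, 1, 1, 1]
(1, -30, 10) [1, 1, 1, 1]
(1, -30, 20) [1, 1, 1, 1]
(1, -15, 10) [1, 1, 1, 1]
(1, -15, 20) [1, 1, 1, 1]
(1, 0, -10) [1, 1, 0, 1]
(1, 0, 20) [1, 1, 0, 1]
(1, 15, -20) [1, 1, 0, 1]
(1, 15, -10) [1, 0, 0, 0]
(1, 15, 20) [1, 1, 1, 1]
(1, 30, -20) [1, 1, 0, 1]
(1, 30, -10) [1, 1, 0, 1]
(1, 30, 0) [1, 1, 0, 1]
(1, 30, 10) [1, 1, 1, 1]
(1, 30, 20) [1, 1, 1, 1]
(1, 45, -20) [1, 1, 0, 1]
(1, 45, -10) [1, 1, 0, 1]
(1, 45, 0) [1, 1, 0, 1]
(1, 45, 10) [1, 1, 1, 1]
(1, 45, 20) [1, 1, 1, 1]
(1, 60, -20) [1, 1, 0, 1]
(1, 60, -10) [1, 1, 0, 1]
(1, 60, 0) [1, 1, 0, 1]
(1, 60, 10) [1, 1, 1, 1]
(1, 60, 20) [1, 1, 1, 1]
real	0m16.655s
user	1m4.457s
sys	0m0.103s
```

Run:
```python
from kin import *
q0=read_state()["joints"]
for fl,sg in((0,1),(1,-1)):
  for b in (12,16,20,25,30):
    for g in (-8,-4,0):
      s=allik(*PG(50,0,0,fl,np.radians(sg*b),np.radians(g*sg)),n=20)
      for q in s:
        path=[q];ok=True
        for st in [(o,0,0) for o in (40,30,20,10,0)]+[(0,d,0) for d in (7,14,20)]+[(0,20,t) for t in np.arange(.1,1.2,.1)]:
            q,e=ik(*PG(*st,fl,np.radians(sg*b),np.radians(g*sg)),q); path.append(q); ok&=np.abs(e).max()<.01
        p=np.array(path)
        if ok: print(fl,sg*b,g*sg,"maxstep %.2f"%np.abs(np.diff(p,axis=0)).max(),"start",np.round(p[0],2),"end",np.round(p[-1],2),"margin",np.round(np.minimum(p-LO,HI-p).min(0),2))
```

```text
0 16 -8 maxstep 0.07 start [ 0.76  0.09 -1.    0.95 -0.68 -1.87] end [ 0.6   0.09 -0.95  0.59 -0.39 -2.44] margin [2.37 1.29 0.   0.79 0.22 0.65]
0 20 -8 maxstep 0.07 start [ 0.8   0.13 -0.97  0.89 -0.76 -1.88] end [ 0.62  0.11 -0.85  0.41 -0.5  -2.29] margin [2.33 1.31 0.02 0.88 0.33 0.8 ]
0 25 -8 maxstep 0.07 start [ 0.84  0.19 -0.92  0.84 -0.85 -1.89] end [ 0.62  0.15 -0.76  0.28 -0.62 -2.18] margin [2.29 1.35 0.07 0.99 0.45 0.91]
0 25 -4 maxstep 0.08 start [ 0.85  0.18 -0.98  0.96 -0.84 -2.01] end [ 0.65  0.15 -0.79  0.39 -0.63 -2.31] margin [2.28 1.35 0.02 0.83 0.46 0.78]
0 30 -8 maxstep 0.08 start [ 0.87  0.24 -0.87  0.79 -0.94 -1.9 ] end [ 0.6   0.18 -0.67  0.19 -0.74 -2.1 ] margin [2.26 1.38 0.11 1.08 0.57 0.99]
0 30 -4 maxstep 0.08 start [ 0.89  0.24 -0.93  0.89 -0.93 -2.  ] end [ 0.64  0.19 -0.7   0.28 -0.75 -2.21] margin [2.24 1.39 0.06 0.95 0.58 0.88]
0 30 0 maxstep 0.09 start [ 0.9   0.24 -0.99  0.99 -0.93 -2.11] end [ 0.67  0.2  -0.73  0.37 -0.76 -2.31] margin [2.23 1.4  0.01 0.81 0.59 0.78]
1 -16 8 maxstep 0.07 start [ 0.76  0.09 -1.    0.95 -0.68  1.27] end [ 0.6   0.
[... 242 characters left out ...]
0.84  0.19 -0.92  0.84 -0.85  1.25] end [ 0.62  0.15 -0.76  0.28 -0.62  0.96] margin [2.29 1.35 0.07 0.99 0.45 1.84]
1 -25 4 maxstep 0.08 start [ 0.85  0.18 -0.98  0.96 -0.84  1.13] end [ 0.65  0.15 -0.79  0.39 -0.63  0.83] margin [2.28 1.35 0.02 0.83 0.46 1.96]
1 -30 8 maxstep 0.08 start [ 0.87  0.24 -0.87  0.79 -0.94  1.25] end [ 0.6   0.18 -0.67  0.19 -0.74  1.04] margin [2.26 1.38 0.11 1.08 0.57 1.84]
1 -30 4 maxstep 0.08 start [ 0.89  0.24 -0.93  0.89 -0.93  1.14] end [ 0.64  0.19 -0.7   0.28 -0.75  0.93] margin [2.24 1.39 0.06 0.95 0.58 1.95]
1 -30 0 maxstep 0.09 start [ 0.9   0.24 -0.99  0.99 -0.93  1.03] end [ 0.67  0.2  -0.73  0.37 -0.76  0.83] margin [2.23 1.4  0.01 0.81 0.59 2.06]
```

```bash
cat >> kin.py <<'E'
B,GM=np.radians(30),np.radians(-5)
def W(off,draw,tw): return PG(off,draw,tw,0,B,GM)
def rows(wps,base=None):
    s=read_state(); q=R.from_quat(s["ee_rot"]); p=s["position"]
    print("t %.2f"%s["clock"],"P",np.round(p,1),"F",np.round(s["contact_force"],1),"T",np.round(s["wrist_torque"],2),"w %.1f g %.1f"%(s["gripper_width"],s["grasp_force"]),"j",np.round(s["joints"],2))
    if base is not None: p,q=base
    j=s["joints"]
    for P,Q in wps:
        j,e=ik(P,Q,j)
        print(np.round((q.inv()*Q).as_rotvec(),3).tolist(),np.round(q.inv().apply(P-p),1).tolist(),"err %.3f"%np.abs(e).max(),np.round(j,2))
E
python3 - <<'E'
from kin import *
rows([W(70,0,0),W(50,0,0),W(2,0,0)])
E
```

```text
t 2.05 P [447.8  84.3 205.7] F [ 0.3  0.1 -0.1] T [ 0.19  1.1  -0.03] w 51.1 g 0.0 j [ 0.54 -0.06 -1.07  1.24 -0.4  -1.85]
[-0.033, 0.5, 0.043] [-13.5, 37.4, 13.5] err 0.000 [ 0.93  0.22 -0.89  0.8  -0.98 -1.94]
[-0.033, 0.5, 0.043] [-3.9, 38.3, 31.0] err 0.000 [ 0.88  0.24 -0.92  0.86 -0.93 -1.98]
[-0.033, 0.5, 0.043] [19.1, 40.3, 73.1] err 0.000 [ 0.75  0.3  -0.98  1.05 -0.82 -2.08]
```

Emit:
carry_out:
  motion:
    - [-0.01,0.13,0.01,-6,12,0,0.2]
    - [-0.02,0.25,0.02,-10,24,4,0.2]
    - [-0.03,0.38,0.03,-8,34,14,0.2]
    - [-0.033,0.5,0.043,-4,38,28,0.2]
    - [-0.033,0.5,0.043,-4,38,31,0.2]

```text
clock: 2.68
position: [432.6, 92.5, 159.0]
ee_rot: [-0.528, 0.774, -0.347, -0.027]
contact_force: [-0.8, 0.2, -0.1]
gripper_width: 51.3
grasp_force: 0.0
```

Run:
```python
from kin import *
rows([W(50,0,0),W(2,0,0)])
```

```text
t 2.67 P [432.6  92.5 159. ] F [-0.8  0.2 -0.1] T [ 1.17  0.66 -0.02] w 51.3 g 0.0 j [ 0.89  0.23 -0.92  0.86 -0.93 -1.97]
[-0.001, 0.002, 0.003] [1.9, -0.4, 1.2] err 0.000 [ 0.88  0.24 -0.92  0.86 -0.93 -1.98]
[-0.001, 0.002, 0.003] [2.0, -0.4, 49.2] err 0.000 [ 0.75  0.3  -0.98  1.05 -0.82 -2.08]
```

Emit:
carry_out:
  motion:
    - [0,0,0,2,0,18,0.2]
    - [0,0,0,2,0,36,0.1]
    - [0,0,0,2,0,49,-0.1]
    - [0,0,0,2,0,49,-0.4]
    - [0,0,0,2,0,49,-0.4]

```text
clock: 3.3
position: [446.6, 60.0, 124.1]
ee_rot: [-0.526, 0.776, -0.347, -0.027]
contact_force: [1.3, -3.8, -4.0]
gripper_width: 25.7
grasp_force: 4.8
```

Run:
```python
from kin import *
rows([W(2,0,0)])
o=np.zeros((400,800,3),np.uint8)
for k,(n,x0,y0) in enumerate((("top",285,215),("scene",255,235))):
    d=cam(n); o[:,k*400:k*400+400]=cv2.resize(d["color"][y0:y0+80,x0:x0+80],(400,400),interpolation=2)
cv2.imwrite("pics/g1.png",o)
```

```text
t 3.30 P [446.6  60.  124.1] F [ 1.3 -3.8 -4. ] T [ 0.96  0.9  -0.27] w 25.7 g 4.8 j [ 0.75  0.28 -1.    1.06 -0.82 -2.08]
[0.0, 0.001, -0.002] [-3.5, 0.1, -0.2] err 0.000 [ 0.75  0.3  -0.98  1.05 -0.82 -2.08]
```

View pics/g1.png

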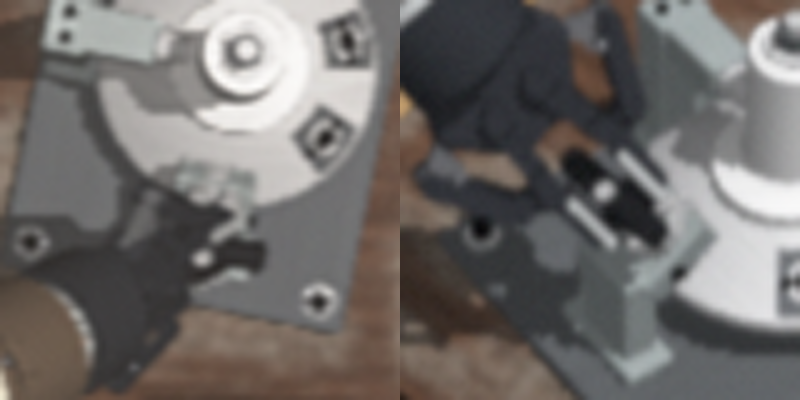

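The pads straddle the black bar: in the right half of the picture it lies between light pads at (600,225) and (645,175). I close the gripper.

Emit:
carry_out:
  motion:
    - [0,0,0,-1,0,-1,-0.7]
    - [0,0,0,-1,0,-1,-1]
    - [0,0,0,-1,0,-1,-1]
    - [0,0,0,-1,0,-1,-1]

```text
clock: 3.9
position: [446.5, 60.5, 124.2]
ee_rot: [-0.525, 0.776, -0.349, -0.029]
contact_force: [-0.9, -6.1, -1.8]
gripper_width: 22.6
grasp_force: 59.3
```

Run:
```python
from kin import *
rows([W(2,0,0),W(2,7,0),W(2,14,0),W(2,19,0)])
```

```text
t 3.90 P [446.5  60.5 124.2] F [-0.9 -6.1 -1.8] T [ 0.08  1.09 -0.71] w 22.6 g 59.3 j [ 0.75  0.28 -1.    1.05 -0.82 -2.07]
[-0.0, -0.003, -0.002] [-3.2, 0.1, 0.2] err 0.000 [ 0.75  0.3  -0.98  1.05 -0.82 -2.08]
[-0.0, -0.003, -0.002] [0.3, 0.6, -5.8] err 0.000 [ 0.77  0.28 -0.98  1.03 -0.83 -2.06]
[-0.0, -0.003, -0.002] [3.8, 1.1, -11.9] err 0.000 [ 0.79  0.27 -0.98  1.   -0.85 -2.05]
[-0.0, -0.003, -0.002] [6.3, 1.5, -16.2] err 0.000 [ 0.8   0.26 -0.98  0.98 -0.86 -2.03]
```

Emit:
carry_out:
  motion:
    - [0,0,0,1,0.1,-1.7,-1]
    - [0,0,0,2,0.3,-3.4,-1]
    - [0,0,0,3,0.4,-5.2,-1]
    - [0,0,0,4,0.6,-7,-1]
    - [0,0,0,4,0.6,-7,-1]

```text
clock: 4.53
position: [442.0, 61.5, 130.6]
ee_rot: [-0.525, 0.776, -0.348, -0.029]
contact_force: [2.9, -8.3, -6.5]
gripper_width: 22.8
grasp_force: 59.0
```

Run:
```python
from kin import *
rows([W(2,0,0),W(2,19,0)])
s=read_state(); print("along axis F",s["contact_force"]@RJ.apply(A))
o=np.zeros((400,800,3),np.uint8)
for k,(n,x0,y0) in enumerate((("top",285,215),("scene",265,245))):
    d=cam(n); o[:,k*400:k*400+400]=cv2.resize(d["color"][y0:y0+60,x0:x0+60],(400,400),interpolation=2)
cv2.imwrite("pics/g2.png",o)
```

```text
t 4.53 P [442.   61.5 130.6] F [ 2.9 -8.3 -6.5] T [ 0.33  0.43 -0.21] w 22.8 g 59.0 j [ 0.77  0.27 -0.99  1.02 -0.84 -2.06]
[0.0, -0.003, -0.002] [-7.1, -0.6, 7.0] err 0.000 [ 0.75  0.3  -0.98  1.05 -0.82 -2.08]
[0.0, -0.003, -0.002] [2.5, 0.8, -9.4] err 0.000 [ 0.8   0.26 -0.98  0.98 -0.86 -2.03]
along axis F -7.833557249508405
```

View pics/g2.png

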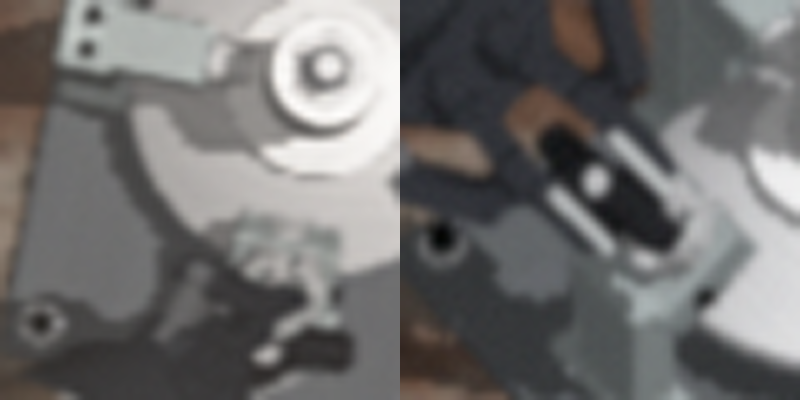

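The light pads grip both sides of the bar at (580,220) and (645,165). The bar has come up about 8 mm and the spring pulls 7.8 N. I draw on to 19 mm.

Emit:
carry_out:
  motion:
    - [0,0,0,1.5,0.2,-2.6,-1]
    - [0,0,0,3,0.4,-5.2,-1]
    - [0,0,0,4.5,0.6,-7.8,-1]
    - [0,0,0,5.6,0.8,-9.8,-1]
    - [0,0,0,5.6,0.8,-9.8,-1]

```text
clock: 5.25
position: [435.7, 62.7, 139.7]
ee_rot: [-0.525, 0.776, -0.348, -0.029]
contact_force: [5.5, -9.4, -8.5]
gripper_width: 22.7
grasp_force: 59.1
```

```bash
cat >> kin.py <<'E'
def about(tw,draw=0):  # current pose turned by tw about pin axis, drawn by draw more
    s=read_state(); a=RJ.apply(A); g=J(G); r=R.from_rotvec(-tw*a)
    return r.apply(s["position"]-g)+g+draw*a, r*R.from_quat(s["ee_rot"])
def info():
    s=read_state(); a=RJ.apply(A); F=s["contact_force"]
    print("axisF %.1f"%(F@a),"axisT@tcp %.2f"%(s["wrist_torque"]@a),"jigF",np.round(RJ.inv().apply(F),1),"pos in jig",np.round(RJ.inv().apply(s["position"]-J(G)),1),"along %.1f"%((s["position"]-J(G))@a))
E
python3 - <<'E'
from kin import *
info(); rows([about(t) for t in (.11,.22,.33,.44,.55)]); rows([about(1.05),about(1.12)])
E
```

```text
axisF -11.1 axisT@tcp -0.19 jigF [ 7.2 -8.2 -8.5] pos in jig [-10.7  -4.   14.7] along 18.2
t 5.25 P [435.7  62.7 139.7] F [ 5.5 -9.4 -8.5] T [0.41 0.06 0.04] w 22.7 g 59.1 j [ 0.8   0.25 -0.99  0.98 -0.86 -2.03]
[-0.055, -0.008, 0.095] [-0.1, 0.4, 0.0] err 0.000 [ 0.8   0.25 -0.94  0.89 -0.85 -2.04]
[-0.111, -0.017, 0.19] [-0.1, 0.9, -0.0] err 0.000 [ 0.79  0.24 -0.91  0.81 -0.84 -2.06]
[-0.166, -0.025, 0.284] [-0.3, 1.3, -0.1] err 0.000 [ 0.78  0.24 -0.88  0.73 -0.83 -2.07]
[-0.221, -0.033, 0.379] [-0.5, 1.7, -0.1] err 0.000 [ 0.76  0.23 -0.84  0.66 -0.83 -2.08]
[-0.276, -0.041, 0.474] [-0.7, 2.1, -0.2] err 0.000 [ 0.74  0.22 -0.81  0.58 -0.82 -2.1 ]
t 5.25 P [435.7  62.7 139.7] F [ 5.5 -9.4 -8.5] T [0.41 0.06 0.04] w 22.7 g 59.1 j [ 0.8   0.25 -0.99  0.98 -0.86 -2.03]
[-0.527, -0.079, 0.905] [-2.0, 3.4, -0.9] err 0.000 [ 0.64  0.19 -0.71  0.28 -0.76 -2.18]
[-0.563, -0.084, 0.965] [-2.2, 3.5, -1.0] err 0.000 [ 0.63  0.18 -0.69  0.24 -0.75 -2.19]
```

Emit:
carry_out:
  motion:
    - [-0.055,-0.008,0.095,-0.1,0.4,0,-1]
    - [-0.11,-0.017,0.19,-0.1,0.9,0,-1]
    - [-0.166,-0.025,0.284,-0.3,1.3,-0.1,-1]
    - [-0.221,-0.033,0.379,-0.5,1.7,-0.1,-1]
    - [-0.276,-0.041,0.474,-0.7,2.1,-0.2,-1]

```text
clock: 5.88
position: [433.9, 63.4, 138.5]
ee_rot: [-0.326, 0.918, -0.225, -0.003]
contact_force: [7.4, -11.6, -7.4]
gripper_width: 22.7
grasp_force: 59.5
```

Run:
```python
from kin import *
info(); s=read_state()
print("twist so far",(R.from_quat([-0.525,0.776,-0.348,-0.029]).inv()*R.from_quat(s["ee_rot"])).magnitude())
rows([about(t) for t in (.11,.22,.33,.44,.55,.6)])
```

```text
axisF -11.4 axisT@tcp 0.83 jigF [  9.4 -10.1  -7.4] pos in jig [-12.6  -3.7  13.5] along 18.2
twist so far 0.5511848826736387
t 5.88 P [433.9  63.4 138.5] F [  7.4 -11.6  -7.4] T [-1.39 -1.15  0.21] w 22.7 g 59.5 j [ 0.74  0.22 -0.82  0.58 -0.82 -2.1 ]
[-0.055, -0.008, 0.095] [-0.0, 0.5, 0.0] err 0.000 [ 0.72  0.22 -0.79  0.51 -0.81 -2.11]
[-0.111, -0.016, 0.189] [-0.1, 1.0, -0.0] err 0.000 [ 0.7   0.21 -0.76  0.45 -0.8  -2.13]
[-0.166, -0.025, 0.284] [-0.3, 1.4, -0.0] err 0.000 [ 0.68  0.2  -0.74  0.38 -0.78 -2.15]
[-0.222, -0.033, 0.379] [-0.5, 1.9, -0.1] err 0.000 [ 0.66  0.19 -0.71  0.32 -0.77 -2.17]
[-0.277, -0.041, 0.473] [-0.7, 2.3, -0.2] err 0.000 [ 0.63  0.18 -0.7   0.25 -0.75 -2.18]
[-0.303, -0.045, 0.516] [-0.8, 2.5, -0.3] err 0.000 [ 0.62  0.18 -0.69  0.22 -0.74 -2.19]
```

Run:
```python
from kin import *
o=np.zeros((400,800,3),np.uint8)
for k,(n,x0,y0) in enumerate((("top",285,215),("scene",265,240))):
    d=cam(n); o[:,k*400:k*400+400]=cv2.resize(d["color"][y0:y0+60,x0:x0+60],(400,400),interpolation=2)
cv2.imwrite("pics/g3.png",o)
```

```text
(no output)
```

View pics/g3.png

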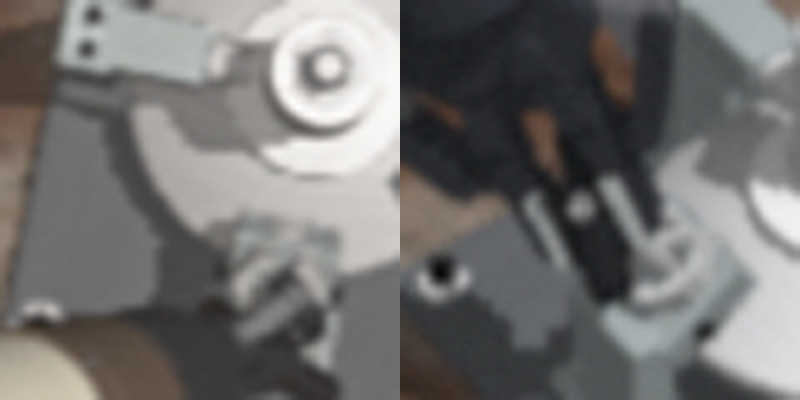

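The bar has turned with the pads and now runs from (575,190) to (610,295), so the twist works. I continue it.

Emit:
carry_out:
  motion:
    - [-0.055,-0.008,0.095,0,0.5,0,-1]
    - [-0.11,-0.016,0.19,-0.1,1,0,-1]
    - [-0.166,-0.025,0.284,-0.3,1.4,0,-1]
    - [-0.222,-0.033,0.379,-0.5,1.9,-0.1,-1]
    - [-0.262,-0.039,0.447,-0.6,2.2,-0.2,-1]

```text
clock: 6.6
position: [432.9, 64.9, 137.5]
ee_rot: [-0.117, 0.988, -0.094, 0.022]
contact_force: [6.6, -13.0, -7.3]
gripper_width: 22.8
grasp_force: 59.8
```

Run:
```python
from kin import *
info(); s=read_state()
print("twist so far",(R.from_quat([-0.525,0.776,-0.348,-0.029]).inv()*R.from_quat(s["ee_rot"])).magnitude())
rows([about(t,d) for t,d in ((.03,0),(.0,-2),(0,-4),(0,-6))])
```

```text
axisF -11.1 axisT@tcp 1.48 jigF [  8.9 -11.6  -7.3] pos in jig [-13.9  -2.4  12.5] along 18.2
twist so far 1.0687174543477973
t 6.60 P [432.9  64.9 137.5] F [  6.6 -13.   -7.3] T [-3.11 -1.47 -0.14] w 22.8 g 59.8 j [ 0.64  0.18 -0.7   0.27 -0.76 -2.18]
[-0.015, -0.002, 0.026] [-0.0, 0.1, 0.0] err 0.000 [ 0.63  0.18 -0.7   0.25 -0.75 -2.18]
[0.0, 0.0, 0.0] [-1.0, -0.1, 1.7] err 0.000 [ 0.64  0.19 -0.7   0.27 -0.75 -2.18]
[0.0, 0.0, 0.0] [-2.0, -0.3, 3.4] err 0.000 [ 0.63  0.2  -0.7   0.27 -0.75 -2.18]
[0.0, 0.0, 0.0] [-3.0, -0.4, 5.2] err 0.000 [ 0.63  0.2  -0.7   0.28 -0.74 -2.18]
```

Emit:
carry_out:
  motion:
    - [-0.008,-0.001,0.013,-1,-0.1,1.7,-1]
    - [-0.008,-0.001,0.013,-2,-0.3,3.4,-1]
    - [-0.008,-0.001,0.013,-2.8,-0.4,4.8,-1]
    - [-0.008,-0.001,0.013,-2.8,-0.4,4.8,-1]

```text
clock: 7.1
position: [435.7, 64.3, 133.4]
ee_rot: [-0.112, 0.989, -0.091, 0.022]
contact_force: [1.4, -11.4, -0.4]
gripper_width: 22.4
grasp_force: 60.8
```

Run:
```python
from kin import *
info(); rows([about(0,-2)])
```

```text
axisF -2.4 axisT@tcp 1.36 jigF [  3.6 -11.   -0.4] pos in jig [-11.   -2.5   8.4] along 13.2
t 7.10 P [435.7  64.3 133.4] F [  1.4 -11.4  -0.4] T [-2.91 -0.38 -0.29] w 22.4 g 60.8 j [ 0.63  0.19 -0.7   0.27 -0.75 -2.18]
[0.0, 0.0, 0.0] [-1.0, -0.1, 1.7] err 0.000 [ 0.63  0.2  -0.7   0.27 -0.74 -2.18]
```

The axial force fell from 11 to 2.4 N, so the bar is resting in the shallow notch. I release it and back off.

Emit:
carry_out:
  motion:
    - [0,0,0,0,0,0,-0.3]
    - [0,0,0,0,0,0,0.2]
    - [0,0,0,0,0,-8,0.2]
    - [0,0,0,0,0,-35,0.2]
    - [0,0,0,0,0,-75,0.2]

```text
clock: 7.72
position: [432.4, 80.3, 208.4]
ee_rot: [-0.113, 0.989, -0.088, 0.025]
contact_force: [0.2, 0.6, 0.8]
gripper_width: 50.7
grasp_force: 0.0
```

Run:
```python
from kin import *
info()
for a in (0,.4,np.pi/2,np.pi,-np.pi/2,-2.7):
    P=Phub(15)
    for q in allik(P,Rhub(a),n=25): print("%.2f"%a,np.round(q,2))
q=Rhub(np.pi+.4)
rows([(Phub(-70),Rhub(a)) for a in (np.pi+.6,np.pi,np.pi-.5,np.pi/2)])
o=np.zeros((400,800,3),np.uint8)
for k,(n,x0,y0) in enumerate((("top",275,175),("scene",255,220))):
    d=cam(n); o[:,k*400:k*400+400]=cv2.resize(d["color"][y0:y0+110,x0:x0+110],(400,400),interpolation=2)
cv2.imwrite("pics/g4.png",o)
```

```text
axisF 0.6 axisT@tcp -0.22 jigF [0.1 0.6 0.8] pos in jig [-17.3  12.7  83.4] along 78.2
0.00 [ 0.37  0.37 -0.29  0.   -0.91  2.59]
0.40 [ 0.37  0.37 -0.29  0.   -0.91  2.99]
1.57 [ 0.37  0.37 -0.29  0.   -0.91 -2.13]
3.14 [ 0.37  0.37 -0.29 -0.   -0.91 -0.55]
-1.57 [ 0.37  0.37 -0.29 -0.   -0.91  1.02]
-2.70 [ 0.37  0.37 -0.29 -0.   -0.91 -0.11]
t 7.72 P [432.4  80.3 208.4] F [0.2 0.6 0.8] T [0.39 0.04 0.  ] w 50.7 g 0.0 j [ 0.67  0.09 -0.58  0.21 -0.96 -2.14]
[-0.157, -0.136, -1.75] [-114.5, -66.9, -7.4] err 0.000 [ 0.37  0.29 -0.18 -0.   -1.11  0.05]
[-0.176, -0.078, -1.152] [-114.5, -66.9, -7.4] err 0.000 [ 0.37  0.29 -0.18 -0.   -1.11 -0.55]
[-0.183, -0.03, -0.653] [-114.5, -66.9, -7.4] err 0.000 [ 0.37  0.29 -0.18 -0.   -1.11 -1.05]
[-0.171, 0.066, 0.415] [-114.5, -66.9, -7.4] err 0.000 [ 0.37  0.29 -0.18  0.   -1.11 -2.13]
```

View pics/g4.png

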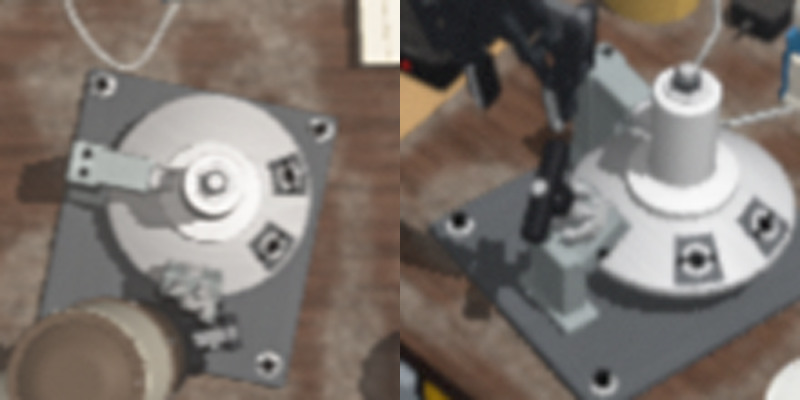

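The T-handle stands twisted and parked: its bar is upright at (548,190) in the right half. The hub has not moved. Now I go to the hub.

Run:
```python
from kin import *
a=np.pi-1
rows([(Phub(-70),Rhub(a)),(Phub(15),Rhub(a))])
```

```text
t 7.83 P [435.4  82.5 212.4] F [1.  0.4 0.6] T [0.37 0.12 0.02] w 51.3 g 0.0 j [ 0.67  0.09 -0.57  0.22 -0.96 -2.14]
[-0.179, 0.028, -0.154] [-111.0, -67.6, -2.3] err 0.000 [ 0.37  0.29 -0.18  0.   -1.11 -1.55]
[-0.179, 0.028, -0.154] [-107.5, -52.7, 81.3] err 0.000 [ 0.37  0.37 -0.29  0.   -0.91 -1.55]
```

Emit:
carry_out:
  motion:
    - [-0.06,0.01,-0.05,-30,-18,-15,1]
    - [-0.12,0.02,-0.1,-65,-40,-15,1]
    - [-0.179,0.028,-0.154,-95,-57,-6,1]
    - [-0.179,0.028,-0.154,-111,-67.6,-2,1]
    - [-0.179,0.028,-0.154,-111,-67.6,-2,1]

```text
clock: 8.45
position: [556.2, 40.1, 224.1]
ee_rot: [-0.188, 0.982, -0.002, -0.006]
contact_force: [0.2, 1.0, -0.3]
gripper_width: 85.2
grasp_force: 0.0
```

Run:
```python
from kin import *
a=np.pi-1
rows([(Phub(15),Rhub(a))])
```

```text
t 8.45 P [556.2  40.1 224.1] F [ 0.2  1.  -0.3] T [0.03 0.04 0.02] w 85.2 g 0.0 j [ 0.36  0.29 -0.19  0.   -1.1  -1.56]
[-0.002, -0.012, -0.004] [-3.9, 2.6, 78.0] err 0.000 [ 0.37  0.37 -0.29  0.   -0.91 -1.55]
```

Emit:
carry_out:
  motion:
    - [0,-0.012,0,-2,1.3,30,1]
    - [0,-0.012,0,-4,2.6,60,1]
    - [0,-0.012,0,-4,2.6,78,0.6]
    - [0,-0.012,0,-4,2.6,78,0.25]
    - [0,-0.012,0,-4,2.6,78,0.25]

```text
clock: 9.07
position: [557.3, 44.3, 147.8]
ee_rot: [-0.189, 0.982, -0.001, 0.001]
contact_force: [0.1, 0.5, -0.7]
gripper_width: 53.3
grasp_force: 0.0
```

Run:
```python
from kin import *
a=np.pi-1
rows([(Phub(15),Rhub(a))])
```

```text
t 9.07 P [557.3  44.3 147.8] F [ 0.1  0.5 -0.7] T [-0.02 -0.03  0.02] w 53.3 g 0.0 j [ 0.37  0.36 -0.29  0.   -0.91 -1.56]
[-0.002, 0.002, -0.002] [-0.3, -1.0, 1.8] err 0.000 [ 0.37  0.37 -0.29  0.   -0.91 -1.55]
```

Emit:
carry_out:
  motion:
    - [0,0,0,0,-0.5,0,0]
    - [0,0,0,0,-0.5,0,0]
    - [0,0,0,0,-0.5,0,0]

```text
clock: 9.45
position: [557.8, 43.4, 148.5]
ee_rot: [-0.189, 0.982, -0.001, 0.001]
contact_force: [-2.3, 0.5, 6.7]
gripper_width: 46.2
grasp_force: 62.8
```

Run:
```python
from kin import *
rows([])
```

```text
t 9.45 P [557.8  43.4 148.5] F [-2.3  0.5  6.7] T [-0.12  0.53  0.07] w 46.2 g 62.8 j [ 0.37  0.36 -0.29  0.   -0.91 -1.56]
```

Emit:
carry_out:
  motion:
    - [0,0,0.06,0,0,0,0]
    - [0,0,0.15,0,0,0,0]
    - [0,0,0.25,0,0,0,0]
    - [0,0,0.35,0,0,0,0]
    - [0,0,0.44,0,0,0,0]

```text
clock: 10.07
position: [557.9, 42.9, 148.5]
ee_rot: [0.031, 1.0, -0.001, 0.002]
contact_force: [-0.9, -1.8, 5.8]
gripper_width: 46.5
grasp_force: 62.8
```

Run:
```python
from kin import *
rows([])
o=np.zeros((400,800,3),np.uint8)
for k,(n,x0,y0) in enumerate((("top",275,175),("scene",255,220))):
    d=cam(n); o[:,k*400:k*400+400]=cv2.resize(d["color"][y0:y0+110,x0:x0+110],(400,400),interpolation=2)
cv2.imwrite("pics/g5.png",o)
```

```text
t 10.07 P [557.9  42.9 148.5] F [-0.9 -1.8  5.8] T [-0.68  0.37  0.16] w 46.5 g 62.8 j [ 0.37  0.36 -0.29  0.   -0.91 -2.  ]
```

View pics/g5.png

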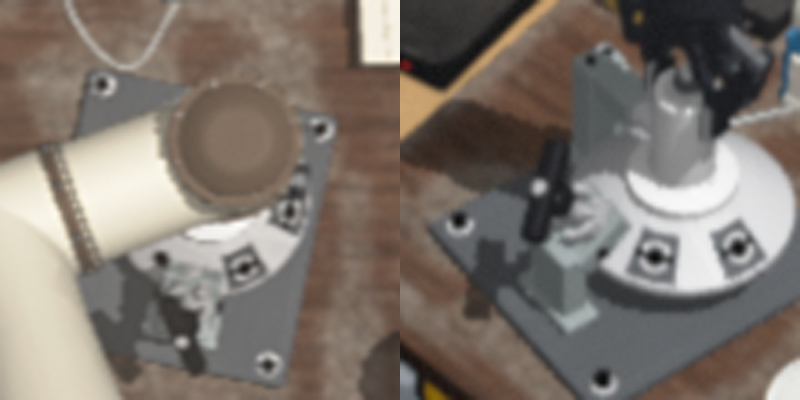

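The holes have turned clockwise and the old hole is now at (160,258), clear of the pin. I release the hub and lift.

Emit:
carry_out:
  motion:
    - [0,0,0,0,0,0,0.6]
    - [0,0,0,0,0,0,1]
    - [0,0,0,0,0,-25,1]
    - [0,0,0,0,0,-60,1]
    - [0,0,0,0,0,-85,1]

```text
clock: 10.8
position: [557.5, 43.6, 233.0]
ee_rot: [0.03, 1.0, -0.001, 0.001]
contact_force: [-1.1, 0.9, 0.3]
gripper_width: 85.7
grasp_force: 0.0
```

```bash
cat >> kin.py <<'E'
QP=R.from_quat([-0.112,0.989,-0.091,0.022]); PP=np.array([435.7,64.3,133.4])
def back(d): return PP-d*QP.apply([0,0,1]),QP
E
python3 - <<'E'
from kin import *
rows([back(70),back(40),back(0)])
E
```

```text
t 10.80 P [557.5  43.6 233. ] F [-1.1  0.9  0.3] T [0.02 0.02 0.  ] w 85.7 g 0.0 j [ 0.37  0.28 -0.18  0.   -1.11 -2.  ]
[0.18, -0.048, -0.285] [128.1, 25.3, 30.5] err 0.000 [ 0.66  0.1  -0.59  0.22 -0.95 -2.14]
[0.18, -0.048, -0.285] [125.9, 20.2, 60.0] err 0.000 [ 0.65  0.14 -0.64  0.24 -0.86 -2.16]
[0.18, -0.048, -0.285] [123.0, 13.4, 99.3] err 0.000 [ 0.63  0.2  -0.7   0.27 -0.74 -2.18]
```

Emit:
carry_out:
  motion:
    - [0.04,-0.01,-0.06,32,6,0,1]
    - [0.09,-0.02,-0.14,70,14,8,0.6]
    - [0.14,-0.036,-0.21,105,21,20,0.2]
    - [0.18,-0.048,-0.285,128,25.3,30.5,0.2]
    - [0.18,-0.048,-0.285,128,25.3,30.5,0.2]

```text
clock: 11.42
position: [429.0, 76.3, 200.3]
ee_rot: [-0.113, 0.989, -0.092, 0.02]
contact_force: [-0.1, 0.2, 0.3]
gripper_width: 51.4
grasp_force: 0.0
```

Run:
```python
from kin import *
rows([back(70),back(0)])
```

```text
t 11.43 P [429.   76.3 200.3] F [-0.1  0.2  0.3] T [0.38 0.07 0.03] w 51.4 g 0.0 j [ 0.67  0.1  -0.6   0.22 -0.95 -2.15]
[-0.001, -0.003, 0.003] [-2.3, -0.6, -1.8] err 0.000 [ 0.66  0.1  -0.59  0.22 -0.95 -2.14]
[-0.001, -0.003, 0.003] [-2.5, -0.5, 68.2] err 0.000 [ 0.63  0.2  -0.7   0.27 -0.74 -2.18]
```

Emit:
carry_out:
  motion:
    - [0,0,0,-1,-0.5,25,0.2]
    - [0,0,0,-2.5,-0.5,50,0.2]
    - [0,0,0,-2.5,-0.5,68,0]
    - [0,0,0,-2.5,-0.5,68,-0.4]
    - [0,0,0,-2.5,-0.5,68,-0.4]

```text
clock: 12.05
position: [437.9, 64.1, 134.2]
ee_rot: [-0.111, 0.989, -0.091, 0.021]
contact_force: [2.2, -3.6, -8.1]
gripper_width: 25.4
grasp_force: 5.5
```

Emit:
carry_out:
  motion:
    - [0,0,0,0,0,0,-0.7]
    - [0,0,0,0,0,0,-1]
    - [0,0,0,0,0,0,-1]
    - [0,0,0,0,0,0,-1]

```text
clock: 12.55
position: [437.8, 64.1, 134.4]
ee_rot: [-0.112, 0.989, -0.091, 0.021]
contact_force: [3.9, -4.6, -8.1]
gripper_width: 22.9
grasp_force: 59.0
```

Run:
```python
from kin import *
info();rows([back(0),about(0,2),about(0,4),about(0,5)])
```

```text
axisF -9.4 axisT@tcp 0.26 jigF [ 4.7 -3.8 -8.1] pos in jig [-8.9 -2.2  9.4] along 12.9
t 12.55 P [437.8  64.1 134.4] F [ 3.9 -4.6 -8.1] T [-0.62 -1.02  0.02] w 22.9 g 59.0 j [ 0.63  0.19 -0.7   0.27 -0.75 -2.17]
[-0.0, -0.002, -0.001] [2.0, 0.8, 0.9] err 0.000 [ 0.63  0.2  -0.7   0.27 -0.74 -2.18]
[0.0, 0.0, 0.0] [1.0, 0.1, -1.7] err 0.000 [ 0.63  0.19 -0.69  0.26 -0.75 -2.17]
[0.0, 0.0, 0.0] [2.0, 0.3, -3.4] err 0.000 [ 0.63  0.19 -0.69  0.26 -0.76 -2.17]
[0.0, 0.0, 0.0] [2.5, 0.4, -4.3] err 0.000 [ 0.63  0.19 -0.69  0.26 -0.76 -2.17]
```

Emit:
carry_out:
  motion:
    - [0,0,0,0.8,0.1,-1.4,-1]
    - [0,0,0,1.6,0.2,-2.8,-1]
    - [0,0,0,2.5,0.4,-4.3,-1]
    - [0,0,0,2.5,0.4,-4.3,-1]

```text
clock: 13.05
position: [435.0, 64.7, 138.5]
ee_rot: [-0.112, 0.989, -0.091, 0.021]
contact_force: [5.1, -5.4, -9.4]
gripper_width: 23.1
grasp_force: 59.0
```

Run:
```python
from kin import *
info();rows([about(-t) for t in (.11,.22,.33,.44,.55)])
```

```text
axisF -11.2 axisT@tcp 0.35 jigF [ 6.  -4.4 -9.4] pos in jig [-11.8  -2.2  13.5] along 17.8
t 13.05 P [435.   64.7 138.5] F [ 5.1 -5.4 -9.4] T [-0.7  -1.18  0.1 ] w 23.1 g 59.0 j [ 0.63  0.18 -0.7   0.26 -0.76 -2.17]
[0.056, 0.008, -0.094] [-0.1, -0.3, -0.1] err 0.000 [ 0.66  0.2  -0.71  0.33 -0.78 -2.16]
[0.111, 0.016, -0.189] [-0.3, -0.6, -0.2] err 0.000 [ 0.68  0.21 -0.73  0.39 -0.79 -2.14]
[0.167, 0.024, -0.283] [-0.4, -0.8, -0.3] err 0.000 [ 0.7   0.21 -0.76  0.46 -0.8  -2.12]
[0.223, 0.032, -0.378] [-0.6, -1.0, -0.4] err 0.000 [ 0.73  0.22 -0.78  0.52 -0.82 -2.11]
[0.279, 0.04, -0.472] [-0.8, -1.2, -0.6] err 0.000 [ 0.75  0.23 -0.81  0.59 -0.83 -2.09]
```

Emit:
carry_out:
  motion:
    - [0.056,0.008,-0.094,-0.1,-0.3,-0.1,-1]
    - [0.111,0.016,-0.189,-0.3,-0.6,-0.2,-1]
    - [0.167,0.024,-0.283,-0.4,-0.8,-0.3,-1]
    - [0.223,0.032,-0.378,-0.6,-1,-0.4,-1]
    - [0.279,0.04,-0.472,-0.8,-1.2,-0.6,-1]

```text
clock: 13.68
position: [435.9, 64.2, 138.9]
ee_rot: [-0.335, 0.913, -0.231, -0.005]
contact_force: [4.1, -3.5, -10.2]
gripper_width: 22.9
grasp_force: 59.1
```

Run:
```python
from kin import *
info();rows([about(-t) for t in (.11,.22,.33,.44,.53)])
s=read_state(); print("to home",(R.from_quat([-0.525,0.776,-0.348,-0.029]).inv()*R.from_quat(s["ee_rot"])).magnitude())
```

```text
axisF -11.0 axisT@tcp -0.28 jigF [  4.7  -2.7 -10.2] pos in jig [-10.9  -2.5  13.9] along 17.6
t 13.68 P [435.9  64.2 138.9] F [  4.1  -3.5 -10.2] T [ 0.88 -0.38  0.32] w 22.9 g 59.1 j [ 0.75  0.22 -0.82  0.6  -0.82 -2.09]
[0.056, 0.008, -0.095] [-0.1, -0.3, -0.1] err 0.000 [ 0.76  0.24 -0.84  0.67 -0.83 -2.08]
[0.111, 0.016, -0.189] [-0.2, -0.6, -0.1] err 0.000 [ 0.78  0.24 -0.88  0.74 -0.84 -2.06]
[0.167, 0.024, -0.284] [-0.3, -0.8, -0.2] err 0.000 [ 0.79  0.25 -0.91  0.82 -0.85 -2.05]
[0.223, 0.033, -0.378] [-0.4, -1.0, -0.3] err 0.000 [ 0.8   0.25 -0.95  0.9  -0.86 -2.04]
[0.268, 0.039, -0.455] [-0.5, -1.2, -0.4] err 0.000 [ 0.8   0.26 -0.98  0.97 -0.87 -2.03]
to home 0.5281979233304395
```

Emit:
carry_out:
  motion:
    - [0.056,0.008,-0.095,-0.1,-0.3,-0.1,-1]
    - [0.111,0.016,-0.189,-0.2,-0.6,-0.1,-1]
    - [0.167,0.024,-0.284,-0.3,-0.8,-0.2,-1]
    - [0.223,0.033,-0.378,-0.4,-1,-0.3,-1]
    - [0.268,0.039,-0.455,-0.5,-1.2,-0.4,-1]

```text
clock: 14.3
position: [436.7, 64.2, 139.3]
ee_rot: [-0.525, 0.776, -0.349, -0.03]
contact_force: [4.3, -3.2, -9.6]
gripper_width: 23.1
grasp_force: 59.1
```

Run:
```python
from kin import *
info();rows([about(0,-t) for t in (3,6,8)])
s=read_state(); print("to home",(R.from_quat([-0.525,0.776,-0.348,-0.029]).inv()*R.from_quat(s["ee_rot"])).as_rotvec())
```

```text
axisF -10.6 axisT@tcp -0.73 jigF [ 4.8 -2.3 -9.6] pos in jig [-10.   -2.4  14.3] along 17.5
t 14.30 P [436.7  64.2 139.3] F [ 4.3 -3.2 -9.6] T [1.85 0.58 0.3 ] w 23.1 g 59.1 j [ 0.8   0.25 -0.98  0.97 -0.86 -2.03]
[0.0, 0.0, 0.0] [-1.5, -0.2, 2.6] err 0.000 [ 0.79  0.26 -0.98  0.98 -0.86 -2.04]
[0.0, 0.0, 0.0] [-3.0, -0.5, 5.2] err 0.000 [ 0.79  0.27 -0.98  0.99 -0.85 -2.04]
[0.0, 0.0, 0.0] [-4.0, -0.6, 6.9] err 0.000 [ 0.78  0.27 -0.98  1.   -0.85 -2.05]
to home [ 8.18411710e-05  2.67848955e-03 -2.75548441e-04]
```

Emit:
carry_out:
  motion:
    - [0,0,0,-1,-0.2,1.7,-1]
    - [0,0,0,-2,-0.3,3.5,-1]
    - [0,0,0,-3,-0.5,5.2,-1]
    - [0,0,0,-4,-0.6,6.9,-1]
    - [0,0,0,-4,-0.6,6.9,-1]

```text
clock: 14.92
position: [441.4, 63.0, 133.2]
ee_rot: [-0.524, 0.776, -0.349, -0.03]
contact_force: [-0.9, -0.7, -10.0]
gripper_width: 23.2
grasp_force: 59.5
```

Run:
```python
from kin import *
info()
```

```text
axisF -7.8 axisT@tcp -1.48 jigF [ -0.8  -0.9 -10. ] pos in jig [-5.2 -2.7  8.2] along 9.7
```

The pin is about 11.5 mm drawn, below the parked level, with the spring still pulling 7.8 N. So the cross bar is in the deep slot, and I release it.

Emit:
carry_out:
  motion:
    - [0,0,0,-0.5,0,0.8,-0.6]
    - [0,0,0,-0.5,0,0.8,0.2]
    - [0,0,0,0,0,-8,0.2]
    - [0,0,0,0,0,-35,0.2]
    - [0,0,0,0,0,-65,0.2]

```text
clock: 15.55
position: [420.8, 101.2, 184.3]
ee_rot: [-0.523, 0.776, -0.35, -0.03]
contact_force: [1.1, -0.2, -0.1]
gripper_width: 51.6
grasp_force: 0.0
```

Run:
```python
from kin import *
a=np.pi-.4
rows([(Phub(-80),Rhub(a)),(Phub(15),Rhub(a))])
o=np.zeros((400,800,3),np.uint8)
for k,(n,x0,y0) in enumerate((("top",285,215),("scene",260,235))):
    d=cam(n); o[:,k*400:k*400+400]=cv2.resize(d["color"][y0:y0+80,x0:x0+80],(400,400),interpolation=2)
cv2.imwrite("pics/g6.png",o)
```

```text
t 15.55 P [420.8 101.2 184.3] F [ 1.1 -0.2 -0.1] T [1.18 0.57 0.13] w 51.6 g 0.0 j [ 0.95  0.19 -0.88  0.78 -1.01 -1.93]
[-0.603, -0.391, 0.195] [7.2, -155.4, 34.4] err 0.000 [ 0.37  0.28 -0.16 -0.   -1.13 -0.95]
[-0.603, -0.391, 0.195] [-31.9, -106.7, 106.0] err 0.000 [ 0.37  0.37 -0.29 -0.   -0.91 -0.95]
```

Emit:
carry_out:
  motion:
    - [-0.1,-0.065,0.03,3,-15,-20,0.4]
    - [-0.25,-0.16,0.08,6,-50,-25,1]
    - [-0.4,-0.26,0.13,9,-95,-5,1]
    - [-0.55,-0.35,0.18,9,-135,20,1]
    - [-0.603,-0.391,0.195,7,-155,34,1]

```text
clock: 16.27
position: [560.5, 40.9, 240.4]
ee_rot: [-0.47, 0.883, 0.001, 0.001]
contact_force: [-0.4, 0.9, 0.9]
gripper_width: 85.9
grasp_force: 0.0
```

Run:
```python
from kin import *
a=np.pi-.4
rows([(Phub(-80),Rhub(a)),(Phub(15),Rhub(a))])
```

```text
t 16.27 P [560.5  40.9 240.4] F [-0.4  0.9  0.9] T [ 0.04  0.02 -0.06] w 85.9 g 0.0 j [ 0.36  0.28 -0.16 -0.   -1.13 -0.95]
[0.002, 0.003, -0.005] [-0.8, 3.6, -0.6] err 0.000 [ 0.37  0.28 -0.16 -0.   -1.13 -0.95]
[0.002, 0.003, -0.005] [-0.4, 3.4, 94.4] err 0.000 [ 0.37  0.37 -0.29 -0.   -0.91 -0.95]
```

Emit:
carry_out:
  motion:
    - [0,0,0,0,3,0,1]
    - [0,0,0,0,3.4,40,1]
    - [0,0,0,0,3.4,80,1]
    - [0,0,0,0,3.4,93,0.5]
    - [0,0,0,0,3.4,93,0.25]

```text
clock: 16.9
position: [554.5, 44.9, 145.9]
ee_rot: [-0.472, 0.881, -0.0, -0.002]
contact_force: [4.0, -6.1, -3.3]
gripper_width: 53.7
grasp_force: 2.5
```

Emit:
carry_out:
  motion:
    - [0,0,0,0,0,0,0.1]
    - [0,0,0,0,0,0,0]
    - [0,0,0,0,0,0,0]
    - [0,0,0,0,0,0,0]

```text
clock: 17.4
position: [556.9, 43.6, 147.4]
ee_rot: [-0.472, 0.882, -0.002, 0.001]
contact_force: [7.7, -9.0, -7.7]
gripper_width: 46.4
grasp_force: 62.8
```

```bash
cat >> kin.py <<'E'
def hub():
    s=read_state(); y=RJ.inv().apply(R.from_quat(s["ee_rot"]).apply([0,1,0])); print("t %.2f"%s["clock"],"ang %.3f"%np.arctan2(y[1],y[0]),"Tz %.2f"%s["wrist_torque"][2],"F",np.round(s["contact_force"],1),"P",np.round(s["position"],1),"j6 %.3f"%s["joints"][5],"eff6 %.3f"%s["joint_efforts"][5])
E
python3 -c "
from kin import *
hub()"
```

```text
t 17.40 ang 2.742 Tz 0.10 F [ 7.7 -9.  -7.7] P [556.9  43.6 147.4] j6 -0.960 eff6 -0.093
```

Emit:
carry_out:
  motion:
    - [0,0,0.04,0,0,0,0]
    - [0,0,0.08,0,0,0,0]
    - [0,0,0.12,0,0,0,0]
    - [0,0,0.16,0,0,0,0]
    - [0,0,0.2,0,0,0,0]

```text
clock: 18.02
position: [556.9, 43.5, 147.4]
ee_rot: [-0.382, 0.924, -0.002, 0.001]
contact_force: [8.0, -9.5, -6.5]
gripper_width: 46.5
grasp_force: 62.9
```

```bash
python3 -c "
from kin import *
hub()"
```

```text
t 18.02 ang 2.543 Tz 0.47 F [ 8.  -9.5 -6.5] P [556.9  43.5 147.4] j6 -1.160 eff6 -0.311
```

Emit:
carry_out:
  motion:
    - [0,0,0.025,0,0,0,0]
    - [0,0,0.05,0,0,0,0]
    - [0,0,0.075,0,0,0,0]
    - [0,0,0.1,0,0,0,0]
    - [0,0,0.1,0,0,0,0]

```text
clock: 18.65
position: [557.0, 43.5, 147.4]
ee_rot: [-0.335, 0.942, -0.002, 0.001]
contact_force: [8.3, -8.8, -7.7]
gripper_width: 46.4
grasp_force: 62.8
```

```bash
python3 -c "
from kin import *
hub()"
```

```text
t 18.65 ang 2.442 Tz 0.07 F [ 8.3 -8.8 -7.7] P [557.   43.5 147.4] j6 -1.260 eff6 -0.087
```

Emit:
carry_out:
  motion:
    - [0,0,0.016,0,0,0,0]
    - [0,0,0.032,0,0,0,0]
    - [0,0,0.048,0,0,0,0]
    - [0,0,0.064,0,0,0,0]
    - [0,0,0.08,0,0,0,0]

```text
clock: 19.27
position: [557.0, 43.5, 147.5]
ee_rot: [-0.298, 0.955, -0.002, 0.001]
contact_force: [7.0, -10.1, -7.6]
gripper_width: 46.3
grasp_force: 62.9
```

```bash
python3 -c "
from kin import *
hub()"
```

```text
t 19.27 ang 2.364 Tz 0.58 F [  7.  -10.1  -7.6] P [557.   43.5 147.5] j6 -1.339 eff6 -0.476
```

Emit:
carry_out:
  motion:
    - [0,0,0.012,0,0,0,0]
    - [0,0,0.024,0,0,0,0]
    - [0,0,0.036,0,0,0,0]
    - [0,0,0.048,0,0,0,0]
    - [0,0,0.06,0,0,0,0]

```text
clock: 19.9
position: [557.0, 43.4, 147.4]
ee_rot: [-0.269, 0.963, -0.002, 0.001]
contact_force: [8.3, -9.4, -7.1]
gripper_width: 46.8
grasp_force: 62.9
```

```bash
python3 -c "
from kin import *
hub()"
```

```text
t 19.90 ang 2.304 Tz 0.57 F [ 8.3 -9.4 -7.1] P [557.   43.4 147.4] j6 -1.399 eff6 -0.480
```

Emit:
carry_out:
  motion:
    - [0,0,0.012,0,0,0,0]
    - [0,0,0.024,0,0,0,0]
    - [0,0,0.036,0,0,0,0]
    - [0,0,0.048,0,0,0,0]
    - [0,0,0.06,0,0,0,0]

```text
clock: 20.52
position: [557.1, 43.4, 147.5]
ee_rot: [-0.24, 0.971, -0.002, 0.002]
contact_force: [8.3, -10.9, -8.1]
gripper_width: 46.5
grasp_force: 62.9
```

```bash
python3 -c "
from kin import *
hub()"
```

```text
t 20.52 ang 2.244 Tz 0.55 F [  8.3 -10.9  -8.1] P [557.1  43.4 147.5] j6 -1.459 eff6 -0.479
```

Emit:
carry_out:
  motion:
    - [0,0,0.012,0,0,0,0]
    - [0,0,0.024,0,0,0,0]
    - [0,0,0.036,0,0,0,0]
    - [0,0,0.048,0,0,0,0]
    - [0,0,0.06,0,0,0,0]

```text
clock: 21.15
position: [557.1, 43.4, 147.5]
ee_rot: [-0.21, 0.978, -0.001, 0.002]
contact_force: [7.4, -10.5, -7.0]
gripper_width: 46.6
grasp_force: 62.8
```

```bash
python3 -c "
from kin import *
hub()"
```

```text
t 21.15 ang 2.182 Tz 0.11 F [  7.4 -10.5  -7. ] P [557.1  43.4 147.5] j6 -1.520 eff6 -0.059
```

The torque has dropped, so the pin nose is starting into a hole. I go on more gently.

Emit:
carry_out:
  motion:
    - [0,0,0.008,0,0,0,0]
    - [0,0,0.016,0,0,0,0]
    - [0,0,0.024,0,0,0,0]
    - [0,0,0.032,0,0,0,0]
    - [0,0,0.04,0,0,0,0]

```text
clock: 21.78
position: [557.1, 43.4, 147.4]
ee_rot: [-0.189, 0.982, -0.001, 0.002]
contact_force: [8.3, -8.9, -7.6]
gripper_width: 46.2
grasp_force: 62.7
```

```bash
python3 -c "
from kin import *
hub()"
```

```text
t 21.77 ang 2.139 Tz -0.48 F [ 8.3 -8.9 -7.6] P [557.1  43.4 147.4] j6 -1.562 eff6 0.541
```

Emit:
carry_out:
  motion:
    - [0,0,0.006,0,0,0,0]
    - [0,0,0.012,0,0,0,0]
    - [0,0,0.018,0,0,0,0]
    - [0,0,0.024,0,0,0,0]
    - [0,0,0.03,0,0,0,0]

```text
clock: 22.4
position: [557.1, 43.4, 147.5]
ee_rot: [-0.176, 0.984, -0.001, 0.002]
contact_force: [8.7, -11.3, -6.9]
gripper_width: 46.4
grasp_force: 62.8
```

```bash
python3 -c "
from kin import *
hub()"
```

```text
t 22.40 ang 2.112 Tz 0.13 F [  8.7 -11.3  -6.9] P [557.1  43.4 147.5] j6 -1.590 eff6 -0.124
```

Emit:
carry_out:
  motion:
    - [0,0,0.005,0,0,0,0]
    - [0,0,0.01,0,0,0,0]
    - [0,0,0.015,0,0,0,0]
    - [0,0,0.02,0,0,0,0]
    - [0,0,0.02,0,0,0,0]

```text
clock: 23.02
position: [557.1, 43.4, 147.4]
ee_rot: [-0.166, 0.986, -0.001, 0.002]
contact_force: [8.3, -9.9, -7.8]
gripper_width: 46.4
grasp_force: 62.8
```

```bash
python3 -c "
from kin import *
hub()"
```

```text
t 23.02 ang 2.092 Tz 0.10 F [ 8.3 -9.9 -7.8] P [557.1  43.4 147.4] j6 -1.610 eff6 -0.112
```

Emit:
carry_out:
  motion:
    - [0,0,0.006,0,0,0,0]
    - [0,0,0.012,0,0,0,0]
    - [0,0,0.018,0,0,0,0]
    - [0,0,0.024,0,0,0,0]
    - [0,0,0.03,0,0,0,0]

```text
clock: 23.65
position: [557.1, 43.3, 147.5]
ee_rot: [-0.154, 0.988, -0.002, 0.002]
contact_force: [7.9, -10.8, -8.8]
gripper_width: 46.5
grasp_force: 63.0
```

```bash
python3 -c "
from kin import *
hub()"
```

```text
t 23.65 ang 2.068 Tz 1.45 F [  7.9 -10.8  -8.8] P [557.1  43.3 147.5] j6 -1.636 eff6 -1.440
```

The dial is blocked: 1.45 N m against 0.3 N m of rubbing. I check the other direction.

Emit:
carry_out:
  motion:
    - [0,0,-0.012,0,0,0,0]
    - [0,0,-0.022,0,0,0,0]
    - [0,0,-0.032,0,0,0,0]
    - [0,0,-0.04,0,0,0,0]
    - [0,0,-0.04,0,0,0,0]

```text
clock: 24.28
position: [557.1, 43.4, 147.4]
ee_rot: [-0.17, 0.985, -0.001, 0.002]
contact_force: [8.4, -9.8, -7.7]
gripper_width: 46.5
grasp_force: 62.8
```

```bash
python3 -c "
from kin import *
hub()"
```

```text
t 24.27 ang 2.102 Tz -0.12 F [ 8.4 -9.8 -7.7] P [557.1  43.4 147.4] j6 -1.600 eff6 0.072
```

Emit:
carry_out:
  motion:
    - [0,0,-0.007,0,0,0,0]
    - [0,0,-0.014,0,0,0,0]
    - [0,0,-0.02,0,0,0,0]
    - [0,0,-0.026,0,0,0,0]

```text
clock: 24.78
position: [557.1, 43.4, 147.4]
ee_rot: [-0.183, 0.983, -0.001, 0.002]
contact_force: [8.8, -9.5, -7.5]
gripper_width: 46.8
grasp_force: 62.7
```

```bash
python3 -c "
from kin import *
hub()"
```

```text
t 24.77 ang 2.127 Tz -0.20 F [ 8.8 -9.5 -7.5] P [557.1  43.4 147.4] j6 -1.574 eff6 0.116
```

Emit:
carry_out:
  motion:
    - [0,0,-0.006,0,0,0,0]
    - [0,0,-0.012,0,0,0,0]
    - [0,0,-0.018,0,0,0,0]
    - [0,0,-0.024,0,0,0,0]

```text
clock: 25.28
position: [557.1, 43.4, 147.4]
ee_rot: [-0.193, 0.981, -0.001, 0.002]
contact_force: [8.6, -10.1, -7.7]
gripper_width: 46.4
grasp_force: 62.5
```

```bash
python3 -c "
from kin import *
hub()"
```

```text
t 25.27 ang 2.147 Tz -1.25 F [  8.6 -10.1  -7.7] P [557.1  43.4 147.4] j6 -1.554 eff6 1.209
```

It is blocked both ways, between 2.068 and 2.147. I centre the hub in the play, release it and lift clear.

Emit:
carry_out:
  motion:
    - [0,0,0.015,0,0,0,0]
    - [0,0,0.03,0,0,0,0]
    - [0,0,0.038,0,0,0,0]
    - [0,0,0.038,0,0,0,0]

```text
clock: 25.78
position: [557.1, 43.4, 147.4]
ee_rot: [-0.177, 0.984, -0.001, 0.002]
contact_force: [8.7, -9.7, -7.6]
gripper_width: 46.5
grasp_force: 62.8
```

Emit:
carry_out:
  motion:
    - [0,0,0,0,0,0,0.5]
    - [0,0,0,0,0,0,1]
    - [0,0,0,0,0,-20,1]
    - [0,0,0,0,0,-60,1]
    - [0,0,0,0,0,-100,1]

```text
clock: 26.4
position: [554.9, 45.4, 248.1]
ee_rot: [-0.177, 0.984, 0.0, -0.0]
contact_force: [0.1, 0.1, -0.5]
gripper_width: 85.4
grasp_force: 0.0
```

Emit:
carry_out:
  motion:
    - [0,0,0,-30,0,-25,1]
    - [0,0,0,-75,0,-40,1]
    - [0,0,0,-130,0,-40,1]
    - [0,0,0,-185,0,-40,1]
    - [0,0,0,-185,0,-40,1]

```text
clock: 27.02
position: [730.5, 111.2, 281.4]
ee_rot: [-0.177, 0.984, 0.0, -0.003]
contact_force: [-0.9, -1.2, -1.2]
gripper_width: 85.0
grasp_force: 0.0
```

Run:
```python
from kin import *
hub()
o=np.zeros((400,800,3),np.uint8)
for k,(n,x0,y0) in enumerate((("top",285,185),("scene",255,225))):
    d=cam(n); o[:,k*400:k*400+400]=cv2.resize(d["color"][y0:y0+95,x0:x0+95],(400,400),interpolation=2)
cv2.imwrite("pics/g7.png",o)
```

```text
t 27.02 ang 2.115 Tz 0.04 F [-0.9 -1.2 -1.2] P [730.5 111.2 281.4] j6 -1.584 eff6 0.002
```

View pics/g7.png

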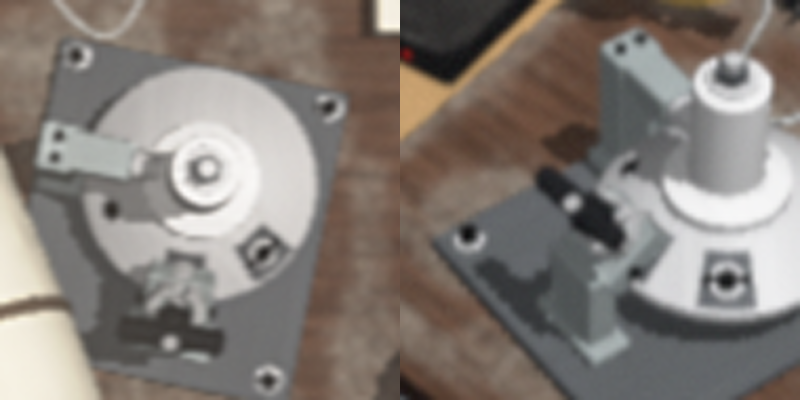

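The T-bar is level and untwisted, running from (540,180) to (620,240) in the right half, and the first hole is under the pin. As a numerical check I compare the bar's position with the first picture.

Run:
```python
from kin import *
d=cam("scene"); A0=cv2.imread("pics/scene0.png"); 
x0,y0=280,258
t=A0[y0:y0+28,x0:x0+32]
# sensitivity: pixels per 11 mm draw
g=J(G);print("11mm draw =",proj(d,g+11*RJ.apply(A))-proj(d,g))
def c(im):
    m=(im[y0:y0+28,x0:x0+32].max(2)<45).astype(np.uint8); M_=cv2.moments(m,True); return M_["m10"]/M_["m00"],M_["m01"]/M_["m00"],M_["m00"]
print(c(A0),c(d["color"]))
```

```text
11mm draw = [[-2.09780675 -1.35810099]]
(18.102040816326532, 16.551020408163264, 98.0) (18.2, 16.736842105263158, 95.0)
```

The bar is back within 0.2 px of its first position, and an undropped pin would show as about 2 px. The pin is fully home, so I hand the job in.

```bash
python3 -c "
from bench import *
print(job_done())"
```

```text
the job is handed in; nothing more can be done
None
```

The hub is turned clockwise about 1.06 rad to the first hole met and is locked there both ways; the pin is home, the handle is untwisted, the robot is clear, and the job is handed in at about 27 s.

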